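Unpack the spice jar and hold it in the ratchet jar clamp

ROBOT

A 6-joint arm with a two-finger parallel gripper is mounted at the origin on a cart in front of the work surface, level with it; the furniture and walls round the work are solid. World frame = base frame: x ahead of the robot, y to its left, z up, the work surface at z = 0. Lengths are in m, angles in rad, forces in N, time in s.
With the tool pointing down it reaches from about 0.275 to 0.725 m from the base axis. Payload 15.9 kg.
Tool frame: the origin (TCP) lies on the centre line of the jaws, within the pads' length; the fingertips stand 25 mm ahead of it and the grasp point (between the pads) lies 6 mm ahead of it (r.tip_extent is the z of the fingertips in the tool frame, in m); z points along the fingers, y is the line along which they close (so a half turn about z gives the same grasp; the last joint's range is limited). The gripper opens to 85 mm and grips with 20 to 120 N. Pads are 22 mm wide; open, the fingers measure 114 mm over their backs; the gripper's body (76 mm by 85 mm) begins 54 mm behind the grasp point. The pads swing forward as they close: fully open they stand 13 mm farther back than shut.
Start: joints at [-1.145, 0.213, -0.034, 1.323, 0, 1.571], TCP at [0.207, -0.455, 0.256] pointing down, gripper open.
Joint ranges: [-2.98, 2.98], [-0.74, 1.72], [-1.14, 1.35], [-2.1, 2.04], [-1.57, 1.44], [-3.14, 3.14]. Speed limits (rad/s): [1.89, 1.89, 2.39, 2.57, 3.14, 3.14].

INTERFACE

Orientations are given as a rotation vector (axis times angle).
In Python, from workcell import r gives the robot as it stands.
- The arm moves only by the shell command python3 -m handwheel 'ROWS' [OPENING] [FORCE]. ROWS is JSON, a list that holds one entry, the list of rows, each a list of 6 numbers: the shift along the world's x, y, z in m, then the turn, a rotation vector about the world's x, y, z in rad. In form: [[[tx, ty, tz, rx, ry, rz], ...]]. A call has exactly 5 rows; each row is the pose to reach, as a shift and turn from the pose commanded when the call began; what a row does not reach only later rows make up. A row lasts 1/8 s, in which the tool goes at most 62.5 mm and 10.7 degrees, less where a joint would pass 70% of its speed; a pose out of reach is approached as far as the arm can. A call with a gripper value outside its range is refused whole. OPENING is the opening in per cent of the stroke, from 0 (shut) to 100 (fully open), set as the call begins (- or left out, the last holds). The fingers move at their own pace and stop on an object; FORCE is the grip in N (left out, the last holds). Time passes only in rows, so rows that repeat a pose let the fingers close, or fill a call up. It gives the time, the measured TCP pose, the force, the opening and the grip force at its end, in the units of the state.
- r.state(): the state, without advancing time (a new reading comes with each control period).
- r.read_camera(name): name is "side" or "top" or "wrist"; returns (picture, depth): 480x640x3 uint8, red, green, blue; 480x640 float32, m along the optical axis (not along the pixel's ray), 0 where there is no reading.
- r.camera_params(name): a dict with "mtx" (3x3 intrinsics, pixels), "world_to_cam" (4x4, takes a point from world to camera coordinates); the wrist camera has in their place "T_tool_cam" (4x4, takes a point from camera to tool coordinates, whose origin is the TCP and whose axes are the flange's). Camera axes: x right, y down, z forward; pixel columns grow to the right and rows downward; lengths in m; the calibration is good to about 2 mm. A picture is of the moment at which its call begins: read the wrist's pose just before it. camera_params takes no time and is no camera call.
- r.hand_in(): hands the job in; it is judged then, once.
The state is a dict: "time_s": time; "joint_positions": joint angles; "qd": joint speeds; "effort": joint torques, N m; "position": TCP position; "tool_rot": TCP orientation; "wrist_force": force on the tool from outside, world axes, zero at the start; "torque": the same for the moment, N m; "width": finger opening in m; "grip_force": force on a finger pad.
Only numpy, scipy, OpenCV 4.12 (cv2) and the standard library are available. Lean on these libraries where they do the work, as an engineer would, in place of code of your own. Each camera call takes 0.05 s, during which the arm holds its last target. There are 200 camera calls.

TASK

Swing both flaps of the carton open, take out the spice jar and stand it upright on the clamp's wooden base between the V-shaped anvil and the jaw, and let go of it. Then squeeze the clamp's two black grips together, over and over, so that the ratchet walks the jaw up to the jar; do not push the jaw itself. Stop when the spring pad is pressed about half way into its travel, so the jar is held firmly but is not crushed by a pad driven home, and finish while still holding the grips squeezed, so that someone can unscrew the tight cap; do not disturb the mug, the tin or the egg timer.

Things in the scene. Friction and masses are not known exactly. Their poses are not given: they have to be found in the camera images.
- carton: fixed open-topped cardboard carton, outside 180 (its x) x 120 (its y) x 122 mm high, walls and floor 4 mm. Origin: centre of its underside, on the work surface; z up. Two long flaps are hinged on the upper edges of its +y and -y walls and stand ajar at the start
- flap_left (a joint): hinge of the flap on the carton's +y wall, along the carton's x, 59.5 mm from its middle, 123.5 mm above its underside; flap 178 x 50 x 3 mm. 0 = flat over the carton, 1.57 = upright, 2.7 = folded out (rad). Starts at 0.8 to 1.1 (49 to 74 mm between the two free edges). A crease: stays where it is left, moves with less than 1 N at the edge
- flap_right (a joint): the same for the flap on the carton's -y wall (0 flat, 1.57 upright, 2.7 folded out; rad)
- jar: loose spice jar, clear round body and dark screw cap, 41 mm in diameter, 105 mm tall, 90 to 150 g, standing in the carton. Origin: centre of its underside; z up its axis
- clamp: fixed jar clamp, wooden base 250 (its x) x 90 x 12 mm. Origin: centre of the base's underside; z up, x along the bar from grips to anvil. At +x a grey V-shaped anvil (seated jar's axis at about x = +81 mm), then the jar's place, then spring pad and grey jaw block, at -x two upright black grips. All but the grips lies below 63 mm; their tops are at 111 mm
- seat (a point): place to stand the jar: a point on the top of the clamp's base (12 mm above the work surface), at clamp x = +73 mm, y = 0, 8 mm short of the anvil; +-8 mm will do, the pad pushes the jar home into the V
- grip_mid (a point): point midway between the two black grips, at clamp x = -81 mm, y = 0, 92 mm above the work surface; does not move. Pinch here from above, fingers closing along the clamp's x. Each grip is 14 mm thick, 26 mm wide, from 52 to 111 mm high; over their outer faces they measure 62 mm at rest, 34 mm fully squeezed
- grip_rear_travel (a joint): travel of the grip farther from the anvil toward the middle: 0 = at rest, 0.014 = fully squeezed (m). The two grips are geared together and move equally; springs return them; squeezing takes 5 to 20 N
- grip_front_travel (a joint): travel of the other grip toward the middle, equal to grip_rear_travel (m)
- jaw_travel (a joint): travel of jaw and toothed bar toward the anvil (m); starts at 0 to 0.018, stop at 0.060. Squeezing the grips pushes the bar 1 mm for each mm of grip_rear_travel, after up to 6 mm of free play; let go, the pawl clicks back over the teeth (6 mm apart): a full stroke gives about 12 mm. The bar stays by friction (2 N), so with the grips let go a pressed pad springs back out
- pad_travel (a joint): how far the rubber spring pad in front of the jaw block is pressed into the jaw (m): 0 = free, 0.008 = home on its stop. 1.6 N to begin, 0.8 N for each further mm. 0.004 is half way, 0.0025 to 0.0055 a good hold; more than 0.007 crushes the jar
- pad_front (a point): middle of the pad's front face, 34 mm above the work surface; the pad is 36 mm wide and 36 mm high. At jaw_travel = 0 and pad_travel = 0 it is at clamp x = +21.5 mm
- pad: the pad itself: black rubber plate 6 x 36 x 36 mm on a steel rod in a coil spring (origin: the clamp's origin when jaw_travel = 0 and pad_travel = 0)
- jaw: the jaw: grey block 16 x 38 x 48 mm behind the pad, with its toothed steel bar that sticks out past the grips, 35 mm high (origin: the clamp's origin when jaw_travel = 0)
- mug: bystander: white mug, 82 x 112 x 93 mm, origin under its middle; leave it alone
- tin: bystander: round low food tin, 75 mm in diameter, 58 mm high, origin under its middle; leave it alone
- timer: bystander: egg-shaped kitchen timer, 65 mm wide, 64 mm high, origin under its middle; leave it alone
- grip_rear: the black grip farther from the anvil (origin: the clamp's origin when its travel is 0; see point grip_mid for where to pinch)
- grip_front: the black grip nearer to the anvil (origin: the clamp's origin when its travel is 0; see point grip_mid for where to pinch)
Mind the look-alikes: they are no part of the job. Leave any blue look-alike of the jar alone.

How it is judged:
By the outcome, as a careful person would: the job done as asked, in the order asked, and still so for the second after the job is handed in, while the arm keeps its last pose, push and grip.
It also fails if it takes over 64 s, if anything falls off the work surface, if the arm or the gripper's body presses on something with over 40 N, if the wrist force passes 120 N, or if a joint passes its speed limit or range.

## Working session

There is one attempt and no reset: what is moved stays moved. The work goes in short steps, Python scripts to look and compute and a shell command to move; the robot and the scene stay as the last step left them, time stands still between calls to the robot, and variables do not carry over. Pictures are saved under pics/ and viewed, at most 10 in all, crops included, and the job is handed in when it is done.

```bash
mkdir -p pics; ls; cat > h.py <<'E'
import numpy as np, cv2
from workcell import r
def cloud(name):
    st=r.state(); im,d=r.read_camera(name); p=r.camera_params(name); K=np.array(p["mtx"])
    v,u=np.mgrid[:480,:640]; c=np.stack([(u-K[0,2])/K[0,0]*d,(v-K[1,2])/K[1,1]*d,d],-1)
    if name=="wrist":
        T=np.array(p["T_tool_cam"]); Rt=cv2.Rodrigues(np.array(st["tool_rot"],float))[0]
        c=c@T[:3,:3].T+T[:3,3]; c=c@Rt.T+np.array(st["position"])
    else:
        W=np.linalg.inv(np.array(p["world_to_cam"])); c=c@W[:3,:3].T+W[:3,3]
    return im,d,c
def save(n,im): cv2.imwrite("pics/"+n,im[:,:,::-1])
E
python3 - <<'E'
from h import *
for n in("top","side"):
    im,d,c=cloud(n); save(n+"1.png",im); np.savez("/tmp/"+n,im=im,d=d,c=c)
    p=r.camera_params(n); print(n,np.linalg.inv(p["world_to_cam"]).round(3).tolist(),np.array(p["mtx"]).round(1).tolist())
print(r.state())
E
```

```text
pics
top [[-0.013, -0.997, 0.079, 0.459], [-1.0, 0.014, 0.012, 0.045], [-0.013, -0.079, -0.997, 1.056], [0.0, 0.0, 0.0, 1.0]] [[543.4, 0.0, 311.3], [0.0, 543.4, 242.4], [0.0, 0.0, 1.0]]
side [[-0.969, -0.147, 0.2, 0.359], [-0.247, 0.491, -0.836, 0.795], [0.025, -0.859, -0.512, 0.557], [0.0, 0.0, 0.0, 1.0]] [[540.9, 0.0, 313.3], [0.0, 540.9, 236.4], [0.0, 0.0, 1.0]]
{'time_s': 0.1, 'joint_positions': array([-1.14497726e+00,  2.13314014e-01, -3.49723498e-02,  1.32351263e+00,
       -1.48368769e-05,  1.57081345e+00]), 'qd': array([ 0.00080013, -0.00190052, -0.00038207,  0.00043887, -0.00147953,
        0.00014329]), 'effort': array([ 4.86544377e-04, -6.87246537e+01,  4.87804699e+01,  1.23153155e-02,
        8.45838940e-05,  1.18288415e-05]), 'position': array([ 0.20641409, -0.4550977 ,  0.25587163]), 'tool_rot': array([-3.06970711e+00, -6.63600370e-01,  3.55485475e-04]), 'wrist_force': array([ 0.38446106,  0.00432982, -0.09043094]), 'torque': array([0.01042477, 0.00058536, 0.01887857]), 'grip_force': 0.0, 'width': 0.08582354210264043}
```

View pics/top1.png

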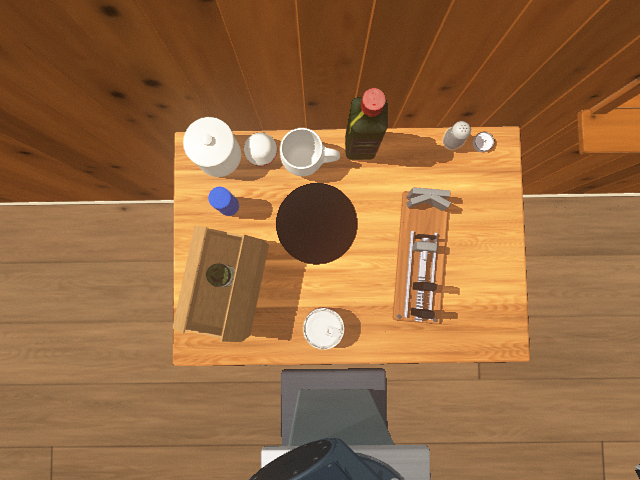

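View pics/side1.png

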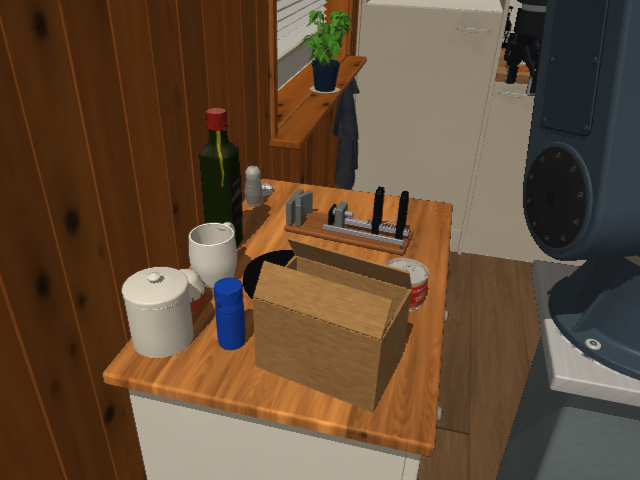

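The top view shows the carton at about (220,285) with the dark jar cap at (219,275). The clamp has its anvil at (430,198) and its grips at (424,286) and (422,314). The blue look-alike is at (224,201), the tin at (323,328) and the mug at (302,152). In the side view both flaps stand ajar.

```bash
python3 - <<'E'
from h import *
Z=np.load("/tmp/top.npz"); im,d,c=Z["im"],Z["d"],Z["c"]
S=np.load("/tmp/side.npz")
def box(u0,v0,u1,v1): 
    m=np.zeros((480,640),bool); m[v0:v1,u0:u1]=1; return m&(d>0)
def rect(m,s):
    P=c[m]; q=cv2.minAreaRect((P[:,:2]*1000).astype(np.float32)); print(s,m.sum(),"rect mm",q,"med",np.median(P,0).round(4),"z",np.percentile(P[:,2],[2,98]).round(3))
hsv=cv2.cvtColor(im,cv2.COLOR_RGB2HSV)
# clamp
B=box(385,180,460,330)
rect(B&(abs(c[...,2]-.012)<.004),"base")
rect(B&(c[...,2]>.1)&(c[...,2]<.12),"griptops")
for v0,v1 in((275,297),(300,325)): rect(box(400,v0,450,v1)&(c[...,2]>.1),"grip")
rect(box(400,180,460,215)&(c[...,2]>.035),"anvil")
rect(box(400,225,450,262)&(c[...,2]>.04),"jaw/pad")
# carton
C=box(170,220,280,350)
rect(C&(c[...,2]>.1),"cartonhigh")
rect(C&(c[...,2]>.118)&(c[...,2]<.128),"rim")
J=box(200,258,236,292)&(c[...,2]>.095)&(c[...,2]<.115)&(hsv[...,2]<110)
rect(J,"cap"); print(cv2.minEnclosingCircle((c[J][:,:2]*1000).astype(np.float32)))
for k in range(225,345,12):
    row=c[k,172:275:4]; print(k,[(int(x[0]*1e3),int(x[1]*1e3),int(x[2]*1e3)) for x in row if x[2]>.02])
E
```

```text
base 3712 rect mm ((511.8110046386719, -152.3321533203125), (90.40166473388672, 249.3825225830078), 84.00423431396484) med [ 0.5113 -0.1453  0.0114] z [0.008 0.015]
griptops 239 rect mm ((431.2433166503906, -144.11968994140625), (26.31296730041504, 61.94047164916992), 83.55024719238281) med [ 0.4143 -0.1426  0.1094] z [0.101 0.113]
grip 119 rect mm ((455.07000732421875, -146.48631286621094), (25.778884887695312, 13.838501930236816), 82.2754898071289) med [ 0.4555 -0.1448  0.1095] z [0.101 0.113]
grip 120 rect mm ((407.2749938964844, -141.19456481933594), (26.288461685180664, 13.894851684570312), 88.32910919189453) med [ 0.4076 -0.1409  0.1094] z [0.101 0.113]
anvil 631 rect mm ((619.390380859375, -163.18618774414062), (73.83397674560547, 33.11592102050781), 84.09449005126953) med [ 0.6205 -0.1646  0.0605] z [0.038 0.065]
jaw/pad 355 rect mm ((528.0817260742188, -154.22235107421875), (38.3564338684082, 46.05207061767578), 84.99475860595703) med [ 0.5305 -0.1528  0.0548] z [0.042 0.062]
cartonhigh 4429 rect mm ((465.3739929199219, 218.52975463867188), (121.0829086303711, 180.1667175292
[... 1709 characters left out ...]
1, 176, 148), (441, 170, 137), (441, 164, 132), (440, 162, 97), (439, 162, 31)]
309 [(422, 288, 125), (422, 277, 142), (423, 268, 152), (423, 259, 164), (417, 285, 21), (458, 45, 1055), (422, 187, 158), (422, 182, 151), (421, 177, 140), (421, 171, 134), (420, 167, 114), (417, 167, 56)]
321 [(402, 286, 135), (403, 276, 145), (403, 266, 158), (395, 290, 30), (403, 193, 162), (402, 188, 153), (401, 183, 144), (401, 177, 137), (400, 173, 123), (397, 171, 82)]
333 [(384, 266, 159), (380, 248, 121), (380, 242, 118), (380, 235, 120), (379, 230, 109), (378, 225, 100), (377, 220, 87), (384, 199, 165), (383, 194, 156), (382, 189, 150), (381, 184, 137), (380, 178, 131), (378, 175, 103), (373, 177, 40)]
```

Measurements agree with the given sizes: the carton rim rect is 121x180 mm, the base 90x249 mm, and the grip span 62 mm with its middle at (0.431,-0.144). The cap is 40 mm across at z 0.109. I'm moving over the carton with the fingers shut.

```bash

for i in 1 2 3; do python3 -m handwheel '[[[0.0173,0.0448,0,0,0,0.0622],[0.0346,0.0896,0,0,0,0.1244],[0.0519,0.1344,0,0,0,0.1866],[0.0692,0.1792,0,0,0,0.2488],[0.0865,0.224,0,0,0,0.311]]]' 0 20; done
python3 - <<'E'
from h import *
s=r.state(); print(s["time_s"],s["position"],s["tool_rot"],s["joint_positions"].round(2),s["width"],r.tip_extent)
R=cv2.Rodrigues(s["tool_rot"])[0]; print("tool y deg",np.degrees(np.arctan2(R[1,1],R[0,1])))
E
```

```text
time_s: 0.72
position: [0.2931, -0.2298, 0.2562]
tool_rot: [-2.93, -1.134, 0.0]
wrist_force: [1.4, -1.0, 0.1]
width: 0.0001
grip_force: 0.0
time_s: 1.35
position: [0.3797, -0.0057, 0.2563]
tool_rot: [2.718, 1.575, -0.0]
wrist_force: [1.3, -0.5, -0.2]
width: 0.0003
grip_force: 0.0
time_s: 1.98
position: [0.4662, 0.2183, 0.256]
tool_rot: [-2.442, -1.977, 0.001]
wrist_force: [0.6, -1.4, 0.4]
width: 0.0002
grip_force: 0.0
1.975 [0.46621314 0.21825488 0.25602498] [-2.44173913e+00 -1.97668486e+00  6.65427534e-04] [ 0.44  0.24  0.    1.33 -0.    2.22] 0.000180594188429528 0.025
tool y deg -12.01691152893272
```

```bash

python3 -m handwheel '[[[0,0,-0.03,0,0,0],[0,0,-0.06,0,0,0],[0,0,-0.089,0,0,0],[0.002,0.01,-0.089,0,0,0],[0.004,0.02,-0.089,0,0,0]]]'
python3 -m handwheel '[[[0.0024,0.011,0,0,0,0],[0.0048,0.022,0,0,0,0],[0.0072,0.033,0,0,0,0],[0.0096,0.044,0,0,0,0],[0.012,0.056,0,0,0,0]]]'
python3 -m handwheel '[[[0,0,0,0,0,0],[-0.006,-0.03,0,0,0,0],[-0.013,-0.06,0,0,0,0],[-0.0165,-0.078,0,0,0,0],[-0.019,-0.09,0,0,0,0]]]'
python3 -m handwheel '[[[-0.0024,-0.011,0,0,0,0],[-0.0048,-0.022,0,0,0,0],[-0.0072,-0.033,0,0,0,0],[-0.0096,-0.044,0,0,0,0],[-0.013,-0.062,0,0,0,0]]]'
python3 -m handwheel '[[[0,0,0,0,0,0],[0.005,0.025,0.03,0,0,0],[0.01,0.047,0.06,0,0,0],[0.013,0.062,0.089,0,0,0],[0.016,0.076,0.089,0,0,0]]]' 100
python3 - <<'E'
from h import *
for n in("top","side"):
    im,d,c=cloud(n); np.savez("/tmp/"+n,im=im,d=d,c=c); save(n+"2.png",im)
    print(r.state()["position"])
E
```

```text
time_s: 2.6
position: [0.4706, 0.2376, 0.1684]
tool_rot: [2.444, 1.974, 0.002]
wrist_force: [-1.2, -0.3, 1.5]
width: -0.0001
grip_force: 0.6
time_s: 3.22
position: [0.4822, 0.2934, 0.1673]
tool_rot: [-2.444, -1.974, 0.0]
wrist_force: [-0.3, -0.8, 0.8]
width: 0.0001
grip_force: 0.2
time_s: 3.85
position: [0.463, 0.202, 0.1675]
tool_rot: [-2.445, -1.973, -0.001]
wrist_force: [0.9, -0.5, -0.1]
width: -0.0002
grip_force: 0.0
time_s: 4.47
position: [0.4498, 0.14, 0.1673]
tool_rot: [-2.443, -1.975, -0.0]
wrist_force: [-1.0, 0.0, 0.2]
width: 0.0001
grip_force: 0.2
time_s: 5.1
position: [0.467, 0.2177, 0.2582]
tool_rot: [2.443, 1.974, 0.005]
wrist_force: [-0.4, -0.2, -1.0]
width: 0.0855
grip_force: 0.0
[0.46674678 0.21868561 0.25661796]
[0.46616182 0.21762397 0.25574293]
```

View pics/side2.png

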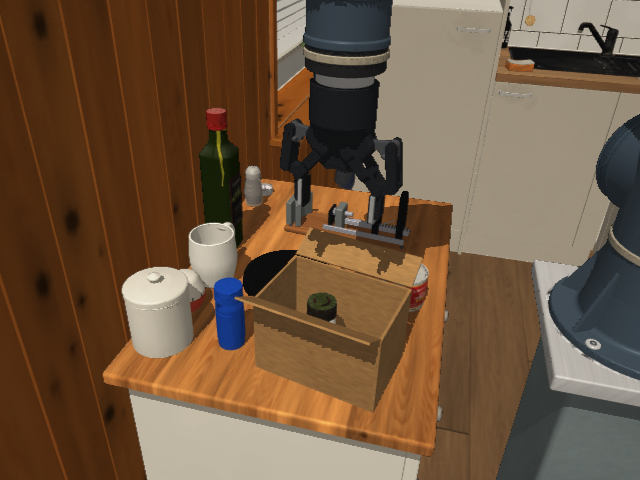

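Both flaps are folded out, and the jar's cap is clear at (321,306). I'm checking the jar with the wrist camera, then grasping.

```bash
python3 - <<'E'
from h import *
im,d,c=cloud("wrist"); save("wrist3.png",im)
m=(d>0)&(np.linalg.norm(c[...,:2]-[.48,.2215],axis=2)<.03)&(abs(c[...,2]-.108)<.006)
P=c[m]; print(m.sum(),cv2.minEnclosingCircle((P[:,:2]*1000).astype(np.float32)),np.median(P,0),"z",np.percentile(P[:,2],[5,95]))
Z=np.load("/tmp/top.npz"); c=Z["c"]
ex=np.array([.977,-.211]);ey=np.array([.211,.977]); q=c[...,:2]-[.4654,.2185]; a=q@ex; b=q@ey
for sgn in(1,-1):
    m=(abs(a+.06)<.02)&(b*sgn>.066)&(b*sgn<.12)&(c[...,2]>.115); k=np.polyfit(b[m]*sgn,c[m][:,2],1); print(sgn,m.sum(),"flap angle",np.pi-np.arctan(k[0]))
E
```

```text
1907 ((480.27325439453125, 222.71609497070312), 20.270862579345703) [0.48024171 0.22367054 0.10850154] z [0.10678036 0.10967254]Traceback (most recent call last):
  File "<stdin>", line 8, in <module>
    raise TypeError("expected non-empty vector for x")
TypeError: expected non-empty vector for x
```

```bash

python3 -m handwheel '[[[0.014,0.005,-0.02,0,0,0],[0.014,0.005,-0.06,0,0,0],[0.014,0.005,-0.1,0,0,0],[0.014,0.005,-0.135,0,0,0],[0.014,0.005,-0.161,0,0,0]]]'
python3 -m handwheel '[[[0,0,0,0,0,0],[0,0,0,0,0,0],[0,0,0,0,0,0],[0,0,0,0,0,0],[0,0,0,0,0,0]]]' 0 35
python3 -m handwheel '[[[0,0,0,0,0,0],[0,0,0.01,0,0,0],[0,0,0.03,0,0,0],[0,0,0.06,0,0,0],[0,0,0.09,0,0,0]]]'
python3 -m handwheel '[[[0,0,0.04,0,0,0],[0,0,0.08,0,0,0],[0,0,0.09,0,0,0],[0,0,0.09,0,0,0],[0,0,0.09,0,0,0]]]'
python3 - <<'E'
from h import *
for n in("side","wrist"):
    im,d,c=cloud(n); save(n+"4.png",im); np.savez("/tmp/"+n,im=im,d=d,c=c)
E
```

```text
time_s: 5.88
position: [0.4787, 0.2204, 0.0929]
tool_rot: [-2.444, -1.973, 0.004]
wrist_force: [0.6, -0.1, 0.9]
width: 0.085
grip_force: 0.0
time_s: 6.5
position: [0.4806, 0.2219, 0.0965]
tool_rot: [2.444, 1.974, 0.003]
wrist_force: [-2.3, -1.5, 7.7]
width: 0.0397
grip_force: 35.5
time_s: 7.12
position: [0.48, 0.2216, 0.1871]
tool_rot: [2.444, 1.974, 0.001]
wrist_force: [0.1, 0.4, -1.7]
width: 0.0397
grip_force: 35.6
time_s: 7.75
position: [0.4796, 0.2214, 0.2742]
tool_rot: [-2.444, -1.974, 0.003]
wrist_force: [-0.2, 0.7, -1.7]
width: 0.0394
grip_force: 35.6
```

View pics/side4.png

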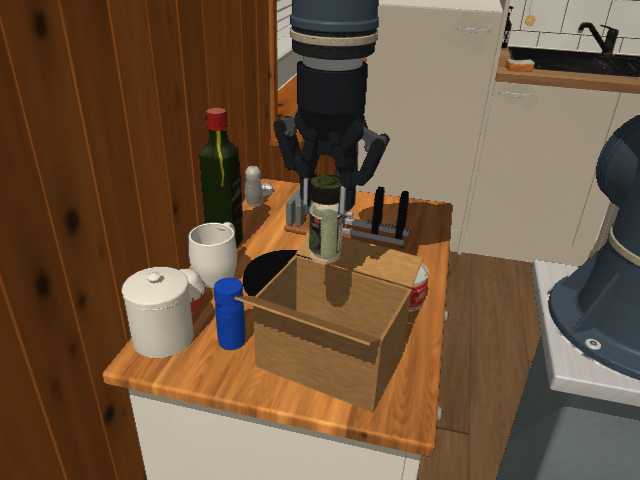

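The jar is held upright at about (325,225) in the side view, clear of the carton. Before carrying it over, I'm checking how low its underside hangs and where the bottle stands.

```bash
python3 - <<'E'
from h import *
Z=np.load("/tmp/side.npz"); c=Z["c"]; d=Z["d"]
m=(d>0)&(np.linalg.norm(c[...,:2]-[.48,.222],axis=2)<.028)&(c[...,2]>.15)&(c[...,2]<.32)
P=c[m]; print("jar z",np.percentile(P[:,2],[0.5,1,2,5]).round(4))
b=P[P[:,2]<.215]; t=P[(P[:,2]>.215)&(P[:,2]<.235)]
print("xy low/high",b.mean(0).round(4),t.mean(0).round(4))
for n in("top","side"):
    Z=np.load(f"/tmp/{n}.npz"); c=Z["c"]
    m=(Z["d"]>0)&(c[...,1]>-.13)&(c[...,1]<.02)&(c[...,0]>.56)&(c[...,0]<.9)
    for lo,hi in((.03,.15),(.15,.4)):
        k=m&(c[...,2]>lo)&(c[...,2]<hi); P=c[k]
        print(n,lo,len(P),P.min(0).round(3) if len(P) else "",P.max(0).round(3) if len(P) else "")
E
```

```text
jar z [0.1835 0.1845 0.1861 0.1912]
xy low/high [0.4764 0.2387 0.1993] [0.4761 0.2389 0.2251]
top 0.03 1740 [ 0.606 -0.13   0.03 ] [0.783 0.02  0.15 ]
top 0.15 8719 [ 0.703 -0.13   0.15 ] [0.784 0.02  0.4  ]
side 0.03 2893 [ 0.606 -0.13   0.03 ] [0.783 0.02  0.15 ]
side 0.15 7265 [ 0.703 -0.13   0.15 ] [0.784 0.02  0.4  ]
```

```bash

python3 -m handwheel '[[[0,-0.03,0,0,0,0],[0,-0.08,0,0,0,0.02],[0,-0.135,0,0,0,0.05],[0,-0.19,0,0,0,0.08],[0.01,-0.24,0,0,0,0.108]]]'
python3 -m handwheel '[[[0.025,-0.05,0,0,0,0],[0.055,-0.09,0,0,0,0],[0.08,-0.125,0,0,0,0],[0.0944,-0.1419,0,0,0,0],[0.0944,-0.1419,0,0,0,0]]]'
python3 -m handwheel '[[[0,0,-0.03,0,0,0],[0,0,-0.07,0,0,0],[0,0,-0.11,0,0,0],[0,0,-0.13,0,0,0],[0,0,-0.15,0,0,0]]]'
python3 - <<'E'
from h import *
im,d,c=cloud("side"); save("side5.png",im)
m=(d>0)&(np.linalg.norm(c[...,:2]-[.5844,-.16],axis=2)<.03)&(c[...,2]>.008)&(c[...,2]<.13)
s=r.state();print(s["position"],s["wrist_force"]); P=c[m]; 
for z in np.arange(.01,.1,.008):
    q=P[(P[:,2]>z)&(P[:,2]<z+.008)]; print(z.round(3),len(q),q.mean(0).round(3) if len(q) else"")
cv2.imwrite("pics/crop5.png",cv2.resize(im[150:280,240:440,::-1],None,fx=4,fy=4)[:520,:800])
E
```

```text
time_s: 8.48
position: [0.4893, -0.0201, 0.2749]
tool_rot: [-2.333, -2.104, 0.001]
wrist_force: [0.5, 0.4, -1.1]
width: 0.0398
grip_force: 35.7
time_s: 9.1
position: [0.5846, -0.1613, 0.2738]
tool_rot: [-2.334, -2.1, 0.002]
wrist_force: [0.5, 0.3, -0.6]
width: 0.0399
grip_force: 35.8
time_s: 9.72
position: [0.5835, -0.1593, 0.1242]
tool_rot: [-2.332, -2.103, 0.001]
wrist_force: [0.1, -0.3, -1.5]
width: 0.0399
grip_force: 35.8
[ 0.58252008 -0.159029    0.12176201] [-0.56157612  1.01746083 -3.90192056]
0.01 243 [ 0.586 -0.158  0.012]
0.018 5 [ 0.611 -0.171  0.024]
0.026 22 [ 0.589 -0.154  0.032]
0.034 69 [ 0.583 -0.145  0.038]
0.042 73 [ 0.582 -0.143  0.046]
0.05 81 [ 0.583 -0.145  0.054]
0.058 79 [ 0.58  -0.143  0.062]
0.066 73 [ 0.58  -0.142  0.07 ]
0.074 74 [ 0.579 -0.142  0.078]
0.082 76 [ 0.579 -0.142  0.086]
0.09 82 [ 0.581 -0.142  0.094]
0.098 87 [ 0.582 -0.143  0.102]
```

View pics/crop5.png

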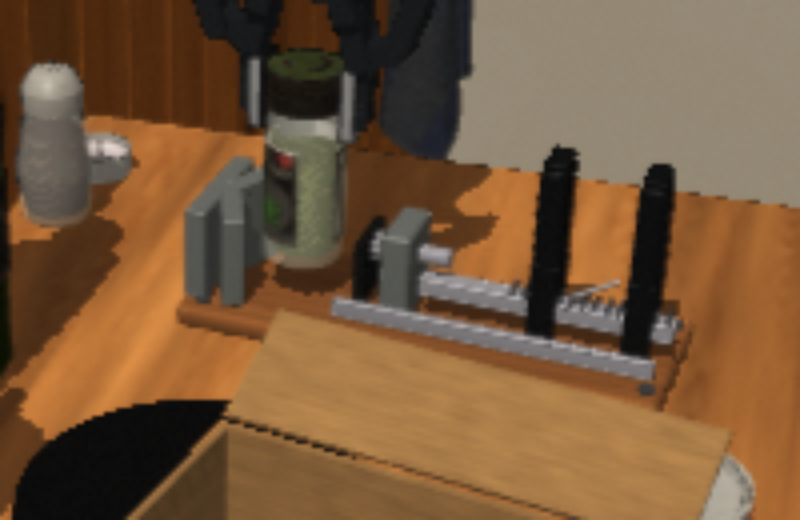

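The jar hangs upright between the V anvil (left) and the pad, with its underside about 20 mm above the base. I'm lowering it.

```bash

python3 -m handwheel '[[[0,0,-0.008,0,0,0],[0,0,-0.014,0,0,0],[0,0,-0.018,0,0,0],[0,0,-0.02,0,0,0],[0,0,-0.021,0,0,0]]]'
python3 -m handwheel '[[[0,0,-0.0005,0,0,0],[0,0,-0.0005,0,0,0],[0,0,-0.0005,0,0,0],[0,0,-0.0005,0,0,0],[0,0,-0.0005,0,0,0]]]'
```

```text
time_s: 10.4
position: [0.5845, -0.1603, 0.1045]
tool_rot: [2.334, 2.103, 0.0]
wrist_force: [-4.0, 0.3, 12.0]
width: 0.0401
grip_force: 37.1
time_s: 11.02
position: [0.5845, -0.1604, 0.1046]
tool_rot: [2.334, 2.102, 0.0]
wrist_force: [-3.7, 0.1, 7.4]
width: 0.0398
grip_force: 36.7
```

Force of 7 to 12 N upward shows it's on the base. I'm releasing it, then rising straight up.

```bash

python3 -m handwheel '[[[0,0,0.0005,0,0,0],[0,0,0.0005,0,0,0],[0,0,0.0005,0,0,0],[0,0,0.0005,0,0,0],[0,0,0.0005,0,0,0]]]' 100
python3 -m handwheel '[[[0,0,0.01,0,0,0],[0,0,0.03,0,0,0],[0,0,0.06,0,0,0],[0,0,0.1,0,0,0],[0,0,0.13,0,0,0]]]'
python3 - <<'E'
from h import *
im,d,c=cloud("side"); save("side6.png",im)
m=(d>0)&(np.linalg.norm(c[...,:2]-[.5844,-.16],axis=2)<.03)&(c[...,2]>.105)&(c[...,2]<.125)
print("side cap",c[m].mean(0),c[m].max(0))
im,d,c=cloud("wrist"); save("wrist6.png",im)
m=(d>0)&(np.linalg.norm(c[...,:2]-[.5844,-.16],axis=2)<.035)&(abs(c[...,2]-.117)<.006); P=c[m]
print("cap",m.sum(),cv2.minEnclosingCircle((P[:,:2]*1000).astype(np.float32)),P.mean(0))
print(r.state()["position"])
E
```

```text
time_s: 11.65
position: [0.5844, -0.1602, 0.1043]
tool_rot: [-2.334, -2.103, 0.0]
wrist_force: [0.8, -0.8, -0.4]
width: 0.0851
grip_force: 0.0
time_s: 12.28
position: [0.5846, -0.1603, 0.2368]
tool_rot: [2.333, 2.102, 0.002]
wrist_force: [-0.2, 0.4, 0.1]
width: 0.0855
grip_force: 0.0
side cap [ 0.58247193 -0.15130115  0.11375709] [ 0.60379927 -0.13491125  0.11890931]
cap 2185 ((583.8458251953125, -159.7046356201172), 20.411611557006836) [ 0.58398341 -0.15867168  0.11643502]
[ 0.58569014 -0.16059482  0.23848365]
```

View pics/wrist6.png

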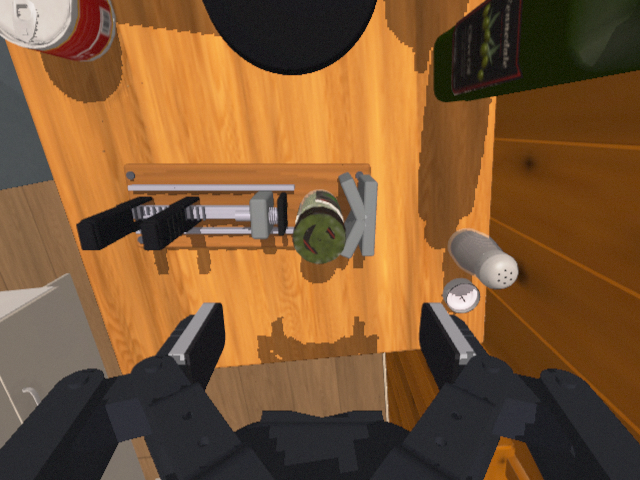

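The jar stands alone at (320,230), between the V (358,215) and the pad (283,215), within 1 mm of the seat. Next I'm going over the grips.

```bash

python3 -m handwheel '[[[-0.03,0.003,0,0,0,0],[-0.07,0.007,0,0,0,0],[-0.11,0.011,0,0,0,0],[-0.14,0.0145,0,0,0,0],[-0.153,0.016,0,0,0,0]]]'
python3 -m handwheel '[[[0,0,-0.03,0,0,0],[0,0,-0.06,0,0,0],[0,0,-0.09,0,0,0],[0,0,-0.12,0,0,0],[0,0,-0.136,0,0,0]]]'
python3 - <<'E'
from h import *
for n in("wrist","top","side"):
    im,d,c=cloud(n); save(n+"7.png",im); np.savez("/tmp/"+n,im=im,d=d,c=c)
print(r.state()["position"])
E
```

```text
time_s: 13.0
position: [0.4302, -0.1441, 0.2345]
tool_rot: [2.334, 2.103, 0.0]
wrist_force: [0.8, 0.6, 0.5]
width: 0.0852
grip_force: 0.0
time_s: 13.62
position: [0.4313, -0.1441, 0.0968]
tool_rot: [-2.333, -2.102, 0.001]
wrist_force: [0.7, -0.3, 0.3]
width: 0.0853
grip_force: 0.0
[ 0.43136614 -0.14415002  0.09789571]
```

View pics/wrist7.png

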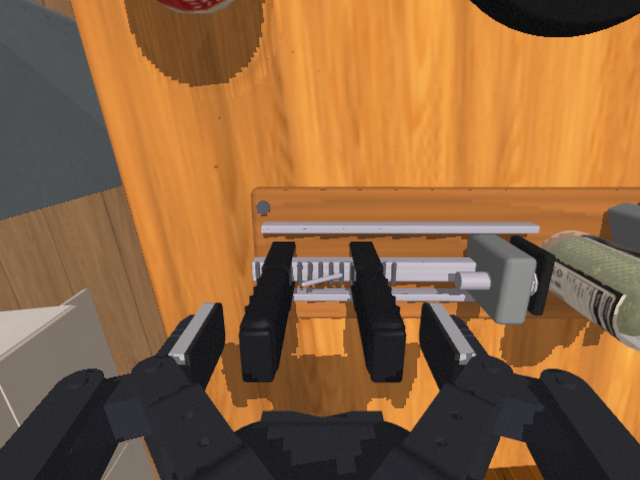

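The grips (270,310) and (375,310) are centred between the open fingers, and the jaw (500,275), pad (530,275) and jar are all in view. I'm writing a measurement of jaw, pad and jar in the clamp frame.

```bash
cat >> h.py <<'E'
O=np.array([.5118,-.1523]); EX=np.array([.9945,-.1045]); EY=np.array([.1045,.9945])
def meas(n="wrist",name=None):
    im,d,c=cloud(n)
    if name: save(name,im)
    q=c[...,:2]-O; x=q@EX*1e3; y=q@EY*1e3; z=c[...,2]*1e3; g=im.astype(int).sum(2); sat=im.max(2).astype(int)-im.min(2)
    def rg(m,l): 
        v=x[m]; print(n,l,len(v),np.percentile(v,[1,5,50,95,99]).round(1) if len(v)>5 else "",end=" | ")
    base=(d>0)&(abs(y)<26)&(x>-20)&(x<66)
    rg(base&(z>57)&(z<66)&(sat<30)&(g>180),"jawtop"); rg(base&(z>20)&(z<55)&(g<130)&(sat<30),"pad")
    rg((d>0)&(z>112)&(z<121)&(x>40)&(x<110)&(abs(y)<30),"cap"); print("w",round(r.state()["width"]*1e3,2))
E
python3 -c "
from h import *
meas(); meas(); meas('top'); meas('side')"
```

```text
wrist jawtop 2804 [ 9.4 10.1 19.3 57.9 64.1] | wrist pad 1248 [32.5 32.9 34.3 38.8 53.5] | wrist cap 0  | w 85.53
wrist jawtop 2780 [ 9.3 10.1 19.1 57.8 64.8] | wrist pad 1247 [32.6 33.  34.3 39.  53.5] | wrist cap 0  | w 85.33
top jawtop 142 [10.  10.4 17.  23.6 24.4] | top pad 0  | top cap 422 [53.8 56.1 72.2 88.6 91.4] | w 85.26
side jawtop 83 [ 9.8 10.8 19.1 59.3 62.3] | side pad 88 [32.7 33.1 34.5 38.7 38.9] | side cap 170 [52.3 54.8 71.1 87.7 91.1] | w 85.49
```

```bash

python3 -m handwheel '[[[0,0,0,0,0,0],[0,0,0,0,0,0],[0,0,0,0,0,0],[0,0,0,0,0,0],[0,0,0,0,0,0]]]' 50 35
python3 -c "
from h import *
meas()"
python3 -m handwheel '[[[0,0,0,0,0,0],[0,0,0,0,0,0],[0,0,0,0,0,0],[0,0,0,0,0,0],[0,0,0,0,0,0]]]' 39 35
python3 -c "
from h import *
meas()
meas('side')"
```

```text
time_s: 14.6
position: [0.4314, -0.1443, 0.0983]
tool_rot: [-2.334, -2.103, 0.0]
wrist_force: [-2.6, -0.0, 4.2]
width: 0.043
grip_force: 3.2
wrist jawtop 2791 [12.7 13.5 22.7 57.7 64.6] | wrist pad 1223 [36.1 36.4 37.8 42.1 53.6] | wrist cap 0  | w 43.15
time_s: 15.28
position: [0.4314, -0.1442, 0.0984]
tool_rot: [-2.334, -2.103, 0.0]
wrist_force: [-4.1, 0.3, 6.4]
width: 0.0335
grip_force: 12.3
wrist jawtop 2795 [17.2 18.  27.1 57.6 64.8] | wrist pad 1201 [40.5 40.8 42.2 46.3 53.4] | wrist cap 0  | w 33.9
side jawtop 87 [17.8 18.5 27.  60.  63.8] | side pad 90 [40.5 40.9 42.6 51.6 52.6] | side cap 169 [53.  55.4 70.7 87.9 91. ] | w 33.69
```

```bash

python3 -m handwheel '[[[0,0,0,0,0,0],[0,0,0,0,0,0],[0,0,0,0,0,0],[0,0,0,0,0,0],[0,0,0,0,0,0]]]' 84 35
python3 -c "
from h import *
meas()"
python3 -m handwheel '[[[0,0,0,0,0,0],[0,0,0,0,0,0],[0,0,0,0,0,0],[0,0,0,0,0,0],[0,0,0,0,0,0]]]' 50 35
python3 -m handwheel '[[[0,0,0,0,0,0],[0,0,0,0,0,0],[0,0,0,0,0,0],[0,0,0,0,0,0],[0,0,0,0,0,0]]]' 39 35
python3 -c "
from h import *
meas()
meas('side')"
```

```text
time_s: 16.0
position: [0.4315, -0.1443, 0.0984]
tool_rot: [2.334, 2.103, 0.0]
wrist_force: [0.1, 0.5, 1.2]
width: 0.0718
grip_force: 0.0
wrist jawtop 2775 [17.2 17.9 27.  57.6 64.5] | wrist pad 1199 [40.5 40.8 42.2 46.3 53.3] | wrist cap 0  | w 71.78
time_s: 16.68
position: [0.4313, -0.1443, 0.0983]
tool_rot: [-2.334, -2.103, 0.0]
wrist_force: [-3.1, -0.5, 4.5]
width: 0.0426
grip_force: 3.4
time_s: 17.3
position: [0.4313, -0.1442, 0.0983]
tool_rot: [-2.334, -2.103, 0.0]
wrist_force: [-4.3, -0.0, 6.5]
width: 0.0336
grip_force: 12.4
wrist jawtop 2757 [29.  29.8 38.6 63.1 65.1] | wrist pad 1143 [52.4 52.7 54.2 58.  60.4] | wrist cap 0  | w 33.37
side jawtop 75 [29.5 30.3 38.  63.2 64.6] | side pad 93 [52.7 52.9 54.8 58.6 59.3] | side cap 172 [60.1 62.3 78.  95.  97.7] | w 33.55
```

```bash

python3 -m handwheel '[[[0,0,0,0,0,0],[0,0,0,0,0,0],[0,0,0,0,0,0],[0,0,0,0,0,0],[0,0,0,0,0,0]]]' 84 35
python3 -c "
from h import *
meas()"
python3 -m handwheel '[[[0,0,0,0,0,0],[0,0,0,0,0,0],[0,0,0,0,0,0],[0,0,0,0,0,0],[0,0,0,0,0,0]]]' 60 35
python3 -c "
from h import *
meas()
meas('side')"
```

```text
time_s: 18.02
position: [0.4315, -0.1443, 0.0984]
tool_rot: [2.334, 2.103, 0.0]
wrist_force: [0.0, 0.5, 0.8]
width: 0.0718
grip_force: 0.0
wrist jawtop 2762 [29.  29.7 38.6 63.4 65.2] | wrist pad 1140 [52.3 52.7 54.2 58.  60.1] | wrist cap 0  | w 72.14
time_s: 18.7
position: [0.4314, -0.1442, 0.0983]
tool_rot: [-2.334, -2.103, 0.0]
wrist_force: [-2.9, -0.7, 4.8]
width: 0.0513
grip_force: 3.1
wrist jawtop 2590 [32.2 33.  41.1 64.6 65.6] | wrist pad 1140 [55.7 56.  57.6 61.4 63.5] | wrist cap 0  | w 51.4
side jawtop 75 [32.8 33.7 40.7 64.5 65.4] | side pad 91 [55.9 56.1 58.1 62.8 65.6] | side cap 165 [ 63.4  65.3  81.4  97.2 100.6] | w 51.41
```

```bash

python3 -m handwheel '[[[0,0,0,0,0,0],[0,0,0,0,0,0],[0,0,0,0,0,0],[0,0,0,0,0,0],[0,0,0,0,0,0]]]' 54 35
python3 -c "
from h import *
meas()
meas()
meas('side','side8.png')"
```

```text
time_s: 19.42
position: [0.4314, -0.1443, 0.0984]
tool_rot: [2.334, 2.103, -0.0]
wrist_force: [-4.1, 0.6, 5.4]
width: 0.0463
grip_force: 4.4
wrist jawtop 2537 [34.4 35.1 43.2 64.4 65.8] | wrist pad 900 [56.2 56.6 58.4 61.9 63.8] | wrist cap 0  | w 46.06
wrist jawtop 2551 [34.4 35.1 43.2 64.5 65.7] | wrist pad 900 [56.2 56.6 58.4 61.8 63.7] | wrist cap 0  | w 46.16
side jawtop 71 [34.7 35.1 42.2 65.2 65.9] | side pad 86 [56.3 56.7 58.3 63.5 65.3] | side cap 167 [ 63.8  65.7  81.8  99.2 102. ] | w 46.2
```

```bash

python3 -m handwheel '[[[0,0,0,0,0,0],[0,0,0,0,0,0],[0,0,0,0,0,0],[0,0,0,0,0,0],[0,0,0,0,0,0]]]' 48.5 35
python3 -c "
from h import *
meas('wrist','wrist9.png')
meas()
meas('side','side9.png')"
```

```text
time_s: 20.2
position: [0.4314, -0.1442, 0.0984]
tool_rot: [-2.334, -2.103, 0.0]
wrist_force: [-4.0, -0.1, 6.9]
width: 0.0415
grip_force: 5.3
wrist jawtop 2558 [36.5 37.2 45.3 64.4 65.7] | wrist pad 639 [56.3 56.8 59.1 62.2 64.3] | wrist cap 0  | w 41.92
wrist jawtop 2569 [36.5 37.1 45.3 64.5 65.8] | wrist pad 636 [56.4 56.8 59.1 62.3 64.2] | wrist cap 0  | w 41.41
side jawtop 69 [37.2 38.  44.4 64.4 65.6] | side pad 83 [56.3 56.6 58.5 63.  64.9] | side cap 166 [ 63.5  65.5  82.2  98.4 101.3] | w 41.83
```

View pics/wrist9.png

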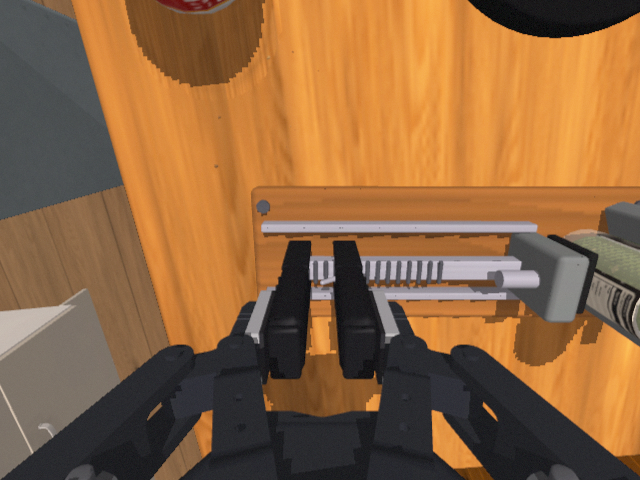

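View pics/side9.png

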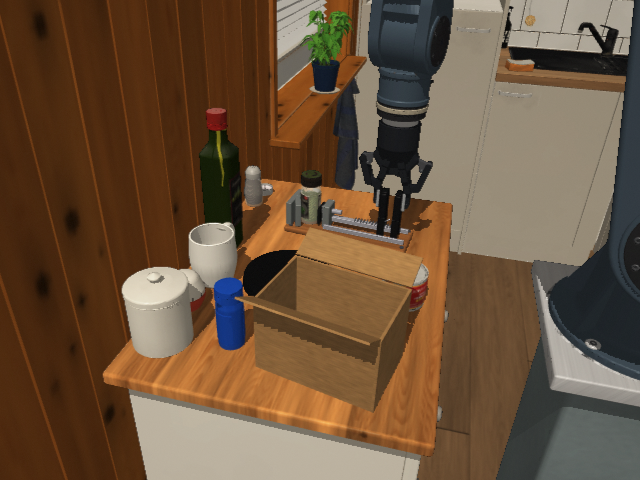

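The jar is upright and seated in the V at (312,195) in the side view. The pad is pressed in about 3.7 mm (jaw at 36.5, contact at about 32.8), the grips are held, and the mug and tin are undisturbed. Handing in.

```bash
python3 -c "
from h import *
print(r.state()['time_s']); print(r.hand_in())"
```

```text
20.35
the job is handed in; nothing more can be done
None
```

The job is handed in at 20.4 s: both flaps are folded out, the jar stands clamped in the V with the pad pressed in about 3.7 mm of its 8 mm, and the gripper is still squeezing the grips; the mug, tin and timer were not touched by any move.

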